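# Close up a row of moulds in the sloping rack

### The arm

A 6-joint arm with a two-finger parallel gripper is mounted at the origin on a cart in front of the work surface, level with it; the furniture and walls round the work are solid. World frame = base frame: x ahead of the robot, y to its left, z up, the work surface at z = 0. Lengths are in mm, angles in rad, forces in N, time in s.
With the tool pointing down it reaches from about 325 to 750 mm from the base axis. Payload 7.6 kg.
Tool frame: the origin (TCP) lies midway between the tips of the shut fingers; the grasp point (between the pads) lies 19 mm behind it; z points along the fingers, y is the line along which they close (so a half turn about z gives the same grasp; the last joint's range is limited). The gripper opens to 85 mm and grips with 20 to 120 N. Pads are 22 mm wide; open, the fingers measure 114 mm over their backs; the gripper's body (76 mm by 85 mm) begins 54 mm behind the grasp point. The pads swing forward as they close: fully open they stand 13 mm farther back than shut.
Start: joints at [-1.2, 0.052, 1.401, -0, 1.689, -0.07], TCP at [224.024, -474.825, 231.323] pointing down, gripper open.
Joint ranges: [-2.9, 2.9], [-0.91, 2.17], [0.12, 2.37], [-1.06, 4.2], [0.26, 2.73], [-2.93, 2.93]. Speed limits (rad/s): [2.57, 2.57, 3.01, 3.14, 3.14, 3.14].

### API

Orientations are given as a 3x3 rotation matrix whose columns are the frame's x, y, z axes.
In Python, from cell import robot gives the robot as it stands.
- The arm moves only by the shell command python3 nudge.py 'ROWS' [FORCE]. ROWS is rows parted by semicolons, their numbers by spaces, 1 to 5 of them, each of 7 numbers: dx, dy, dz in mm, then a rotation vector rx, ry, rz in rad, then the finger opening in mm; each row shifts and turns the commanded pose from where the row before left it, along the tool's axes as they then stand; what a row does not reach is not made up. A row lasts 1/8 s, in which the tool goes at most 62.5 mm and 0.188 rad, less where a joint would pass 70% of its speed; a pose out of reach is approached as far as the arm can. The fingers move at their own pace and stop on an object; FORCE is the grip in N (left out, the last holds). Time passes only in rows, so rows that do not move let the fingers close. It prints the time, the measured TCP pose, the force, the opening and the grip force at its end.
- robot.get_state(): the state, without advancing time (a new reading comes with each control period).
- robot.snapshot(name): name is "side" or "top"; returns a dict with "pixels" (480x640x3 uint8, red, green, blue), "vfov" (degrees; the focal length in pixels is half the picture's height over the tangent of half this angle, whatever the lens; pixels are square), "cx", "cy" (the principal point, pixels), "pose" (4x4, takes a point from camera to world coordinates). Camera axes: x right, y down, z forward; pixel columns grow to the right and rows downward; lengths in mm; the calibration is good to about 2 mm. A picture is of the moment at which its call begins. There is no depth.
- robot.finish_job(): hands the job in; it is judged then, once.
The state is a dict: "time_s": time; "qpos": joint angles; "joint_velocities": joint speeds; "joint_torque": joint torques, N m; "eef_pos": TCP position; "ee_rot": TCP orientation; "wrist_force": force on the tool from outside, world axes, zero at the start; "moment": the same for the moment, N m; "finger_gap": finger opening in mm; "grasp_force": force on a finger pad.
Only numpy, scipy, OpenCV 4.12 (cv2) and the standard library are available. Lean on these libraries where they do the work, as an engineer would, in place of code of your own. Each camera call takes 0.05 s, during which the arm holds its last target. There are 200 camera calls.

### The job

Slide the mould that already stands in the sloping rack down its ramp until it is flush against the fixed end stop, then lay the second mould from the steel plate into the rack beside it, lying flat between the rails the same way round, and butt it flush against the first. Only then slide the keeper up against the second mould so that the row is closed without gaps; let go of everything and leave the other things on the bench where they are.

Things in the scene. Friction and masses are not known exactly. Their poses are not given: they have to be found in the camera images.
- rack: Wooden ramp rack fixed on the bench, 80 x 232 x 140 mm. Origin: foot of the low end stop's inner face, mid-bed. x: level, across; y: down the ramp to the stop (28 degrees below level); z: square out of the bed. Bed z = 0, y -245 mm to 0 (stop face); side rails 5 mm high, inner faces x = -29 and 29 mm, 8 mm wide; stop 30 mm high, 14 mm thick. Moulds home: origins at y -38, -114 mm.
- mould_a: Brown rubber mould block, 50 (x) x 76 (y) x 24 (z) mm, 0.12 kg, that stands loose on the ramp between the rails, its 76 mm side along the ramp, 12 to 30 mm short of the end stop; friction keeps it there. Origin: centre of its underside; z out of the bed, y towards the end stop.
- mould_b: Second mould, same brown block of 50 (x) x 76 (y) x 24 (z) mm, 0.10 to 0.15 kg, lying flat on the low steel plate (top 5 mm above the bench) in the middle. Origin: centre of its underside, z up. It goes onto the ramp top up, its 76 mm side along the ramp, between the rails; either end may face the stop. A lamp neck arches over the bench at x = 0.53 m, 0.28 to 0.41 m up.
- keeper (a joint): Slide of the keeper down the ramp (m): 0 at the top, grows towards the end stop, to 0.09; starts at 0 to 0.012, about 0.063 when it touches a closed row of two. Stays where left (friction 2.5 N). The keeper is an aluminium bar 18 mm thick across the bed, 27 mm high above it, with a black lug on top.
- keeper_face (a point): Middle of the foot of the keeper's face that meets the mould, at bed level; axes as rack. At joint 0 it lies at y = -215 mm of rack.
- keeper_grip (a point): Centre of the top of the keeper's black lug, 52 mm out from the bed. The lug is 24 mm across the ramp (x), 16 mm along it and stands 25 mm above the bar; axes as rack.
- flux: Small lidded jar, 41 mm across, 48 mm high, on the bench left of the steel plate; bystander. Origin: centre of its underside.
- wax_ring: Thick wax ring, 22 mm across, 18 mm high, at the front left of the bench; bystander. Origin: centre of its underside.
- loupe: Folding loupe, 26 x 35 x 14 mm, left of the steel plate; bystander. Origin: centre of its underside.

How it is judged:
By the outcome, as a careful person would: the job done as asked, in the order asked, and still so for the second after the job is handed in, with the robot touching nothing.
It also fails if it takes over 51 s, if anything falls off the work surface, if the arm or the gripper's body presses on something with over 40 N, if the wrist force passes 120 N, or if a joint passes its speed limit or range.

## Working session

There is one attempt and no reset: what is moved stays moved. The work goes in short steps, Python scripts to look and compute and a shell command to move; the robot and the scene stay as the last step left them, time stands still between calls to the robot, and variables do not carry over. Pictures are saved under pics/ and viewed, at most 10 in all, crops included, and the job is handed in when it is done.

```bash
ls; mkdir -p pics
python3 - <<'E'
from cell import robot
import cv2,numpy as np
for n in("side","top"):
    s=robot.snapshot(n); cv2.imwrite(f"pics/{n}0.png",s["pixels"][:,:,::-1])
    print(n,s["vfov"],s["cx"],s["cy"],np.round(s["pose"],4).tolist())
s=robot.get_state();print(s["time_s"],s["eef_pos"],np.round(s["ee_rot"],3).tolist(),s["finger_gap"])
E
```

```text
cell.py
nudge.py
pics
side 43.98422814169166 324.6001530061896 244.52976844215672 [[-0.9089, -0.3017, 0.2878, 109.9754], [-0.4164, 0.6203, -0.6647, 610.5581], [0.022, -0.724, -0.6894, 867.693], [0.0, 0.0, 0.0, 1.0]]
top 48.2830468677851 313.5478594473558 229.43891355314793 [[-0.0036, -0.9797, 0.2005, 234.852], [-1.0, 0.0043, 0.0034, -108.0841], [-0.0042, -0.2005, -0.9797, 1062.5598], [0.0, 0.0, 0.0, 1.0]]
0.1 [ 223.92607028 -474.57562097  230.58099597] [[0.904, 0.427, -0.0], [0.427, -0.904, 0.001], [0.0, -0.001, -1.0]] 85.14955356669
```

View pics/side0.png

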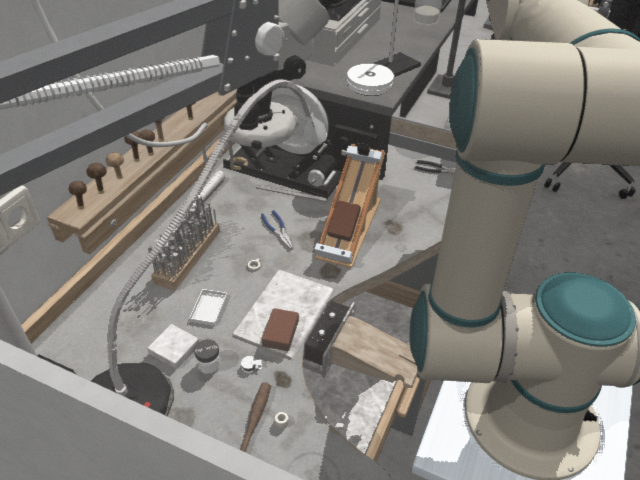

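View pics/top0.png

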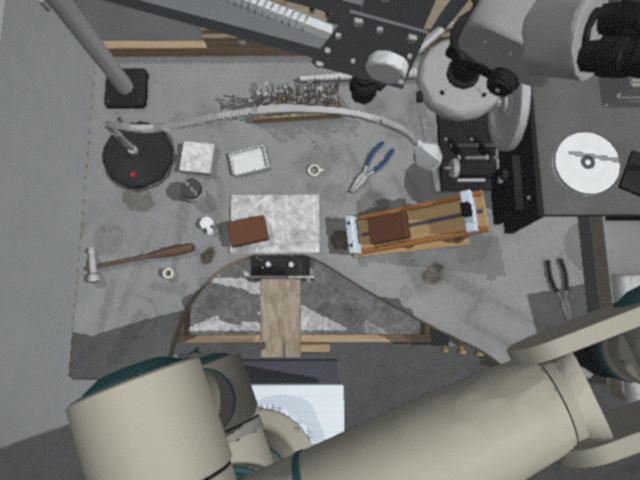

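The scene is clear: the rack's stop end is at left in the top view (about 352,235), its keeper is at about (468,208), and mould B is at (248,230). The arm is out of the way. I'll enlarge these.

Run:
```python
import cv2
t=cv2.imread("pics/top0.png")[180:270,335:495]
b=cv2.imread("pics/top0.png")[205:255,220:280]
cv2.imwrite("pics/tc.png",cv2.resize(t,None,fx=5,fy=5,interpolation=cv2.INTER_CUBIC))
s=cv2.imread("pics/side0.png")
a=cv2.resize(s[140:270,305:395],None,fx=4.5,fy=4.5,interpolation=cv2.INTER_CUBIC)
c=cv2.resize(s[300:360,250:310],None,fx=5,fy=5,interpolation=cv2.INTER_CUBIC)
d=cv2.resize(b,None,fx=5,fy=5,interpolation=cv2.INTER_CUBIC)
import numpy as np
o=np.zeros((600,800,3),np.uint8);o[:585,:405]=a;o[:300,450:750]=c;o[310:560,450:750]=d
cv2.imwrite("pics/sc.png",o)
```

```text
(no output)
```

View pics/tc.png

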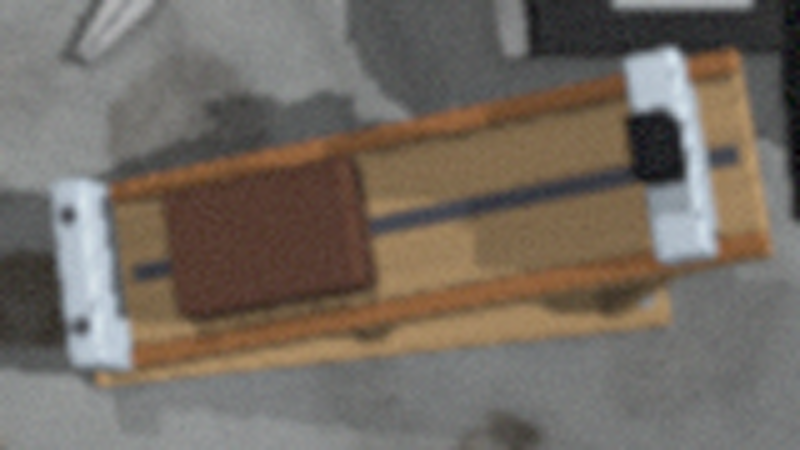

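View pics/sc.png

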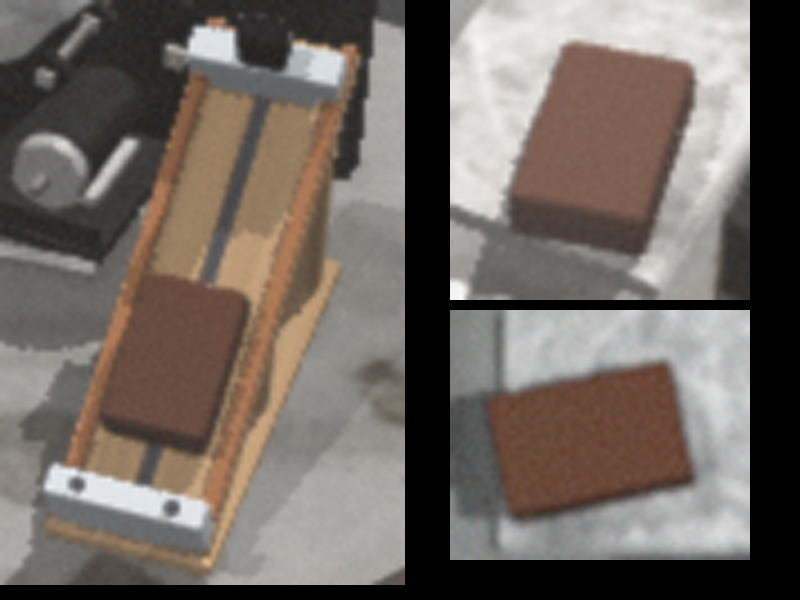

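The crops show A well short of the stop and the keeper near the top. B's long side runs nearly parallel to the rack. I'll fit a model to these corner readings.

```bash
cat > fit.py <<'E'
import numpy as np
from scipy.optimize import least_squares
CAM={}
def cams(robot=None):
    P=dict(side=(43.98422814169166,324.6001530061896,244.52976844215672,[[-0.9089,-0.3017,0.2878,109.9754],[-0.4164,0.6203,-0.6647,610.5581],[0.022,-0.724,-0.6894,867.693]]),
     top=(48.2830468677851,313.5478594473558,229.43891355314793,[[-0.0036,-0.9797,0.2005,234.852],[-1.0,0.0043,0.0034,-108.0841],[-0.0042,-0.2005,-0.9797,1062.5598]]))
    return P
C=cams()
def proj(cam,p):
    v,cx,cy,T=C[cam];T=np.array(T);f=240/np.tan(np.radians(v/2))
    q=(np.atleast_2d(p)-T[:,3])@T[:,:3]
    return q[:,:2]/q[:,2:]*f+[cx,cy]
def rackR(yaw,pitch=np.radians(28)):
    c,s=np.cos(yaw),np.sin(yaw);x=np.array([c,s,0]);h=np.array([-s,c,0])
    y=h*np.cos(pitch)-np.array([0,0,np.sin(pitch)]);return np.stack([x,y,np.cross(x,y)],1)
def Rz(a):return np.array([[np.cos(a),-np.sin(a),0],[np.sin(a),np.cos(a),0],[0,0,1]])
E
cat > run1.py <<'E'
from fit import *
def crop(uv,s,ox,oy):return (np.array(uv,float)+.5)/s-.5+[ox,oy]
T=lambda *a:crop(a,5,335,180); S=lambda *a:crop(a,4.5,305,140)
SB=lambda u,v:crop((u-450,v),5,250,300); TB=lambda u,v:crop((u-450,v-310),5,220,205)
# kind, cam, uv, local
O=[("r","top",T(52,183),(40,14,30)),("r","top",T(75,368),(-40,14,30)),
("r","top",T(738,50),(37,-245,5)),("r","top",T(770,255),(-37,-245,5)),
("r","side",S(355,45),(-37,-245,5)),
("r","side",S(45,487),(40,14,30)),("r","side",S(208,528),(-40,14,30)),
("r","side",S(52,465),(40,0,30)),("r","side",S(212,514),(-40,0,30)),
("k","top",T(627,113),(12,-1,52)),("k","side",S(237,43),(12,-1,52)),("k","side",S(290,43),(-12,-1,52)),
("k","side",S(188,60),(40,0,27)),("k","side",S(343,95),(-40,0,27)),
("k","top",T(627,65),(40,0,27)),("k","top",T(658,260),(-40,0,27)),
("k","top",T(680,50),(40,-18,27)),("k","top",T(717,250),(-40,-18,27))]
c=[(25,38,24),(25,-38,24),(-25,-38,24),(-25,38,24)]
for uv,l in zip([(163,192),(355,158),(376,288),(187,318)],c):O.append(("a","top",T(*uv),l))
for uv,l in zip([(107,400),(147,275),(248,295),(206,438)],c):O.append(("a","side",S(*uv),l))
for uv,l in zip([(487,397),(668,363),(692,480),(515,517)],c):O.append(("b","top",TB(*uv),l))
for uv,l in zip([(512,195),(572,42),(693,65),(647,222)],c):O.append(("b","side",SB(*uv),l))
def world(kind,l,p):
    l=np.array(l,float);R=rackR(p[3])
    if kind=="b":return Rz(p[10])@l+[p[8],p[9],5]
    if kind=="k":l=l+[0,-215+p[4],0]
    if kind=="a":l=Rz(p[7])@l+[p[5],p[6],0]
    return R@l+p[:3]
def res(p,full=False):
    r=[];
    for k,cam,uv,l in O:
        i=11 if cam=="top" else 13
        r.append(proj(cam,world(k,l,p))[0]+p[i:i+2]-uv)
    r=np.array(r)
    return r if full else np.r_[r.ravel(),p[11:15]/1.0]
p0=np.array([430,-160,15,.15,6,0,-60,0,430,15,.15,0,0,0,0],float)
s=least_squares(res,p0,loss="soft_l1");p=s.x
print(np.round(p,3));np.save("p.npy",p)
for o,r in zip(O,res(p,True)):print(o[0],o[1],o[3],np.round(r,1))
E
python3 run1.py
sed -i 's/(40,/(37,/g; s/(-40,/(-37,/g' run1.py; python3 run1.py | grep -v " b "
cat > ov.py <<'E'
from run1 import *
import cv2
def box(k,x,y,z):
    return k,[(a,b,c) for a in x for b in y for c in z]
B=[box("r",(-37,37),(0,14),(0,30)),box("r",(-29,29),(-245,0),(0,0)),box("k",(-37,37),(-18,0),(0,27)),box("k",(-12,12),(-17,-1),(27,52)),box("a",(-25,25),(-38,38),(0,24)),box("b",(-25,25),(-38,38),(0,24))]
o=np.zeros((600,800,3),np.uint8)
def draw(cam,off,s,sz):
    x,y=off;im=cv2.imread(f"pics/{cam}0.png")[y:y+sz[1],x:x+sz[0]];im=cv2.resize(im,None,fx=s,fy=s,interpolation=cv2.INTER_CUBIC)
    i=11 if cam=="top" else 13
    for k,pts in B:
        q=[((proj(cam,world(k,l,p))[0]+p[i:i+2]-off+.5)*s-.5) for l in pts]
        for a in range(8):
            for b in (1,2,4):
                if not a&b: cv2.line(im,tuple(int(v) for v in np.round(q[a])),tuple(int(v) for v in np.round(q[a|b])),(0,255,0),1)
    return im
a=draw("side",(310,140),4.4,(80,130));o[:a.shape[0],:a.shape[1]]=a
a=draw("top",(335,180),2.7,(160,90));o[:a.shape[0],360:360+a.shape[1]]=a
a=draw("side",(255,300),4,(50,60));o[250:250+a.shape[0],360:360+a.shape[1]]=a
a=draw("top",(222,205),4,(55,50));o[250:250+a.shape[0],570:570+a.shape[1]]=a
cv2.imwrite("pics/ov.png",o)
E
python3 ov.py >/dev/null
```

```text
[ 4.35201e+02 -1.96960e+02  2.01840e+01  1.03000e-01  4.08800e+00
 -8.80000e-02 -6.81270e+01 -4.00000e-03  4.44175e+02  2.55600e+01
  2.06000e-01 -9.00000e-02 -4.08000e-01  4.16000e-01  3.63000e-01]
r top (37, 14, 30) [0.2 0.1]
r top (-37, 14, 30) [0.2 0.3]
r top (37, -245, 5) [-0.1  0.1]
r top (-37, -245, 5) [ 0.7 -0.4]
r side (-37, -245, 5) [1.5 1. ]
r side (37, 14, 30) [-0.1  1.3]
r side (-37, 14, 30) [-1.   1.1]
r side (37, 0, 30) [ 0.4 -0.2]
r side (-37, 0, 30) [ 0.1 -2.2]
k top (12, -1, 52) [-0.2  0.4]
k side (12, -1, 52) [-0.3 -0.4]
k side (-12, -1, 52) [-0.9  1.9]
k side (37, 0, 27) [ 0.1 -0.4]
k side (-37, 0, 27) [-0.6 -1.1]
k top (37, 0, 27) [ 0.2 -1. ]
k top (-37, 0, 27) [0.8 0.6]
k top (37, -18, 27) [-0.2 -0.2]
k top (-37, -18, 27) [-0.6  0.7]
a top (25, 38, 24) [0.8 0.2]
a top (25, -38, 24) [-0.  -0.8]
a top (-25, -38, 24) [-0.5 -0.5]
a top (-25, 38, 24) [-0.8  0.5]
a side (25, 38, 24) [-1.4  3.1]
a side (25, -38, 24) [ 0.6 -2.4]
a side (-25, -38, 24) [ 1.4 -1.4]
a side (-25, 38, 24) [0.1 0.5]
b top (25, 38, 24) [-0.8  0.2]
b top (25, -38, 24) [ 0.8 -0.8]
b top (-25, -38, 24) [0.8 0. ]
b top (-25, 38, 24) [-1.9  0.6]
b side (25, 38, 24) [-0.6  0.4]
b side (25, -38, 24) [-0.4 -1.2]
b side (-25, -38, 24) [ 1.8 -0.8]
b side (-25, 38, 24) [-0.   0.5]
```

View pics/ov.png

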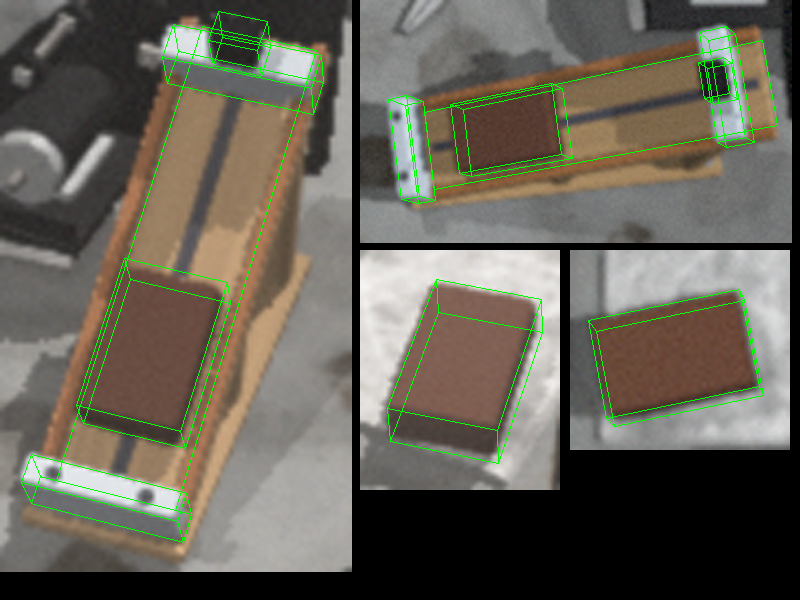

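The overlay fits to within about 2 mm, and mould A is about 30 mm short of the stop. Next I'll add a helper that works out tool-axis moves.

```bash
cat > go.py <<'E'
# go.py rack x y z  | go.py down X Y Z yaw : remaining rotvec & tool shift (after the rotation) from present pose
import sys,numpy as np
from fit import rackR
from scipy.spatial.transform import Rotation as Ro
from cell import robot
p=np.load("p.npy");Rr=rackR(p[3]);s=robot.get_state();R=np.array(s["ee_rot"]);e=np.array(s["eef_pos"])
RT=np.stack([Rr[:,1],Rr[:,0],-Rr[:,2]],1);v=np.array([float(a) for a in sys.argv[2:5]])
if sys.argv[1]=="rack": t=Rr@v+p[:3]
else:
    t=v;a=float(sys.argv[5]);x=np.array([-np.sin(a),np.cos(a),0]);y=np.array([np.cos(a),np.sin(a),0]);RT=np.stack([x,y,[0,0,-1]],1)
rv=Ro.from_matrix(R.T@RT).as_rotvec()
print("t",round(s["time_s"],2),"target",t.round(1),"rotvec",rv.round(4),"rows",round(np.linalg.norm(rv)/.188,1))
print("shift now-axes",(R.T@(t-e)).round(1)," goal-axes",(RT.T@(t-e)).round(1))
print("tcp in rack",(Rr.T@(e-p[:3])).round(1),"gap",round(s["finger_gap"],1),"F rack",(Rr.T@s["wrist_force"]).round(1),"q",np.round(s["qpos"],2))
E
python3 go.py rack 0 -135 90
```

```text
t 0.1 target [ 443.1 -273.5  163. ] rotvec [-0.302  -0.4256 -1.2066] rows 7.0
shift now-axes [284.  -88.3  67.7]  goal-axes [188.5 238.6 -23.7]
tcp in rack [-238.6 -323.5   66.3] gap 85.1 F rack [0.5 0.7 0.4] q [-1.2   0.05  1.4  -0.    1.69 -0.07]
```

```bash
python3 nudge.py '0 0 -10 -.0378 -.0532 -.1508 0;0 0 -10 -.0378 -.0532 -.1508 0;0 0 -10 -.0378 -.0532 -.1508 0;0 0 0 -.0378 -.0532 -.1508 0' 30; python3 nudge.py '0 0 0 -.0378 -.0532 -.1508 0;0 0 0 -.0378 -.0532 -.1508 0;0 0 0 -.0378 -.0532 -.1508 0;0 0 0 -.0378 -.0532 -.1508 0;0 0 0 0 0 0 0'; python3 go.py rack 0 -135 90
```

```text
time_s: 0.6
eef_pos: [225.0, -473.1, 261.9]
ee_rot: [[0.489, 0.871, -0.052], [0.837, -0.485, -0.252], [-0.244, 0.079, -0.966]]
wrist_force: [-0.3, -0.2, -0.6]
finger_gap: 12.2
grasp_force: 0.0
time_s: 1.23
eef_pos: [224.3, -472.4, 260.6]
ee_rot: [[-0.089, 0.995, 0.048], [0.878, 0.101, -0.467], [-0.47, 0.001, -0.883]]
wrist_force: [-0.9, 0.1, 0.7]
finger_gap: -0.2
grasp_force: 0.0
t 1.23 target [ 443.1 -273.5  163. ] rotvec [ 0.0001  0.0004 -0.0019] rows 0.0
shift now-axes [201.2 237.6   3.7]  goal-axes [200.7 238.    3.8]
tcp in rack [-238.  -335.7   93.8] gap -0.2 F rack [-0.9 -0.1  0.7] q [-1.11 -0.31  1.74 -0.17  1.26 -1.2 ]
```

```bash
python3 nudge.py '40 47.5 0 0 0 0 0;40 47.5 0 0 0 0 0;40 47.5 0 0 0 0 0;40 47.5 0 0 0 0 0;40 47.5 0 0 0 0 0'; python3 nudge.py '0 0 0 0 0 0 0;0 0 0 0 0 0 0'; python3 go.py rack 0 -135 10
```

```text
time_s: 1.85
eef_pos: [444.5, -271.7, 166.9]
ee_rot: [[-0.086, 0.995, 0.048], [0.878, 0.099, -0.469], [-0.471, 0.002, -0.882]]
wrist_force: [0.0, 0.6, -0.3]
finger_gap: -0.0
grasp_force: 0.0
time_s: 2.1
eef_pos: [443.1, -273.4, 167.3]
ee_rot: [[-0.089, 0.995, 0.048], [0.878, 0.101, -0.468], [-0.471, 0.001, -0.882]]
wrist_force: [0.2, 0.3, 0.8]
finger_gap: 0.3
grasp_force: 0.0
t 2.1 target [ 446.9 -310.9   92.4] rotvec [-0.0004  0.0015 -0.0018] rows 0.0
shift now-axes [ 2.   0.  83.8]  goal-axes [ 1.9  0.  83.8]
tcp in rack [  -0.  -136.9   93.8] gap 0.3 F rack [ 0.2 -0.2  0.8] q [-0.4  -0.1   1.75 -0.45  1.27 -0.42]
```

```bash
python3 nudge.py '0 0 40 0 0 0 0;0 0 32 0 0 0 0;0 0 12 0 0 0 0;0 0 0 0 0 0 0'; python3 nudge.py '7 0 0 0 0 0 0;5 0 0 0 0 0 0;5 0 0 0 0 0 0;5 0 0 0 0 0 0;0 0 0 0 0 0 0';python3 go.py rack 0 -87 10
```

```text
time_s: 2.6
eef_pos: [446.4, -313.4, 93.4]
ee_rot: [[-0.088, 0.995, 0.048], [0.878, 0.1, -0.468], [-0.471, 0.001, -0.882]]
wrist_force: [0.8, 0.1, -0.8]
finger_gap: -0.1
grasp_force: 0.0
time_s: 3.22
eef_pos: [445.1, -292.8, 82.5]
ee_rot: [[-0.091, 0.995, 0.049], [0.878, 0.103, -0.468], [-0.471, 0.0, -0.882]]
wrist_force: [-0.2, -0.0, -1.2]
finger_gap: 0.2
grasp_force: 0.0
t 3.23 target [ 442.6 -268.7   69.9] rotvec [0.0006 0.0014 0.0003] rows 0.0
shift now-axes [27.3 -0.  -0.2]  goal-axes [27.3 -0.  -0.1]
tcp in rack [   0.  -114.3    9.9] gap 0.2 F rack [-0.2  0.5 -1.1] q [-0.44  0.02  1.81 -0.47  1.09 -0.37]
```

```bash
for i in 1; do python3 nudge.py '5 0 0 0 0 0 0;5 0 0 0 0 0 0;5 0 0 0 0 0 0;5 0 0 0 0 0 0;3 0 0 0 0 0 0'; done;python3 go.py rack 0 -87 10; python3 nudge.py '2 0 0 0 0 0 0;0 0 0 0 0 0 0';python3 go.py rack 0 -87 10
```

```text
time_s: 3.85
eef_pos: [443.0, -272.7, 71.7]
ee_rot: [[-0.09, 0.995, 0.049], [0.878, 0.103, -0.468], [-0.471, 0.001, -0.882]]
wrist_force: [0.3, 0.3, -0.0]
finger_gap: 0.3
grasp_force: 0.2
t 3.85 target [ 442.6 -268.7   69.9] rotvec [ 0.0005  0.0015 -0.0002] rows 0.0
shift now-axes [ 4.4  0.  -0.3]  goal-axes [ 4.4  0.  -0.3]
tcp in rack [ -0.  -91.4   9.7] gap 0.3 F rack [0.3 0.3 0.1] q [-0.4   0.01  1.84 -0.48  1.09 -0.32]
time_s: 4.1
eef_pos: [442.8, -271.1, 70.8]
ee_rot: [[-0.09, 0.995, 0.049], [0.878, 0.102, -0.468], [-0.471, 0.0, -0.882]]
wrist_force: [-0.6, 0.1, 0.2]
finger_gap: -0.1
grasp_force: 0.0
t 4.1 target [ 442.6 -268.7   69.9] rotvec [ 0.0003  0.0012 -0.0003] rows 0.0
shift now-axes [ 2.5  0.1 -0.3]  goal-axes [ 2.5  0.1 -0.3]
tcp in rack [ -0.1 -89.5   9.7] gap -0.1 F rack [-0.6  0.   0.2] q [-0.4   0.01  1.85 -0.48  1.09 -0.31]
```

```bash
python3 nudge.py '1.5 0 0 0 0 0 0;0 0 0 0 0 0 0' | grep wrist; python3 nudge.py '1.5 0 0 0 0 0 0;0 0 0 0 0 0 0'|grep wrist; python3 go.py rack 0 -87 10
```

```text
wrist_force: [-0.7, 0.2, -0.2]
wrist_force: [-0.6, -0.4, 0.3]
t 4.6 target [ 442.6 -268.7   69.9] rotvec [ 0.0006  0.0015 -0.0004] rows 0.0
shift now-axes [-0.3 -0.  -0.2]  goal-axes [-0.3 -0.  -0.2]
tcp in rack [  0.  -86.7   9.8] gap 0.3 F rack [-0.6 -0.4  0.1] q [-0.39  0.01  1.85 -0.49  1.09 -0.31]
```

```bash
python3 nudge.py '1.5 0 0 0 0 0 0;0 0 0 0 0 0 0'|grep wrist;  python3 go.py rack 0 -87 10
```

```text
wrist_force: [-0.1, 0.3, 0.7]
t 4.85 target [ 442.6 -268.7   69.9] rotvec [ 0.0006  0.0015 -0.0003] rows 0.0
shift now-axes [-1.8  0.  -0.2]  goal-axes [-1.8  0.  -0.2]
tcp in rack [ -0.  -85.2   9.8] gap -0.3 F rack [-0.1 -0.   0.7] q [-0.39  0.01  1.85 -0.49  1.09 -0.3 ]
```

```bash
python3 nudge.py '1 0 0 0 0 0 0;1 0 0 0 0 0 0;0 0 0 0 0 0 0'|grep wrist;  python3 go.py rack 0 -87 10|tail -1
```

```text
wrist_force: [-0.5, -6.2, 1.9]
tcp in rack [  0.1 -84.4  10.1] gap 0.3 F rack [-1.2 -6.3 -1.2] q [-0.39  0.01  1.85 -0.49  1.09 -0.3 ]
```

```bash
cat > shot.py <<'E'
import sys,cv2,numpy as np
from cell import robot
o=np.zeros((600,800,3),np.uint8)
s=robot.snapshot("side")["pixels"][:,:,::-1];t=robot.snapshot("top")["pixels"][:,:,::-1]
cv2.imwrite(f"pics/{sys.argv[1]}_s.png",s);cv2.imwrite(f"pics/{sys.argv[1]}_t.png",t)
a=cv2.resize(s[140:273,305:395],None,fx=4.5,fy=4.5,interpolation=cv2.INTER_CUBIC);o[:a.shape[0],:405]=a[:600]
b=cv2.resize(t[170:270,345:475],None,fx=3,fy=3,interpolation=cv2.INTER_CUBIC);o[:300,408:798]=b
c=t[150:300,200:395] if len(sys.argv)>2 else s[120:270,250:445]
o[300:600,408:798]=cv2.resize(c,(390,300))
cv2.imwrite(f"pics/{sys.argv[1]}.png",o)
E
python3 shot.py c1
```

```text
(no output)
```

View pics/c1.png

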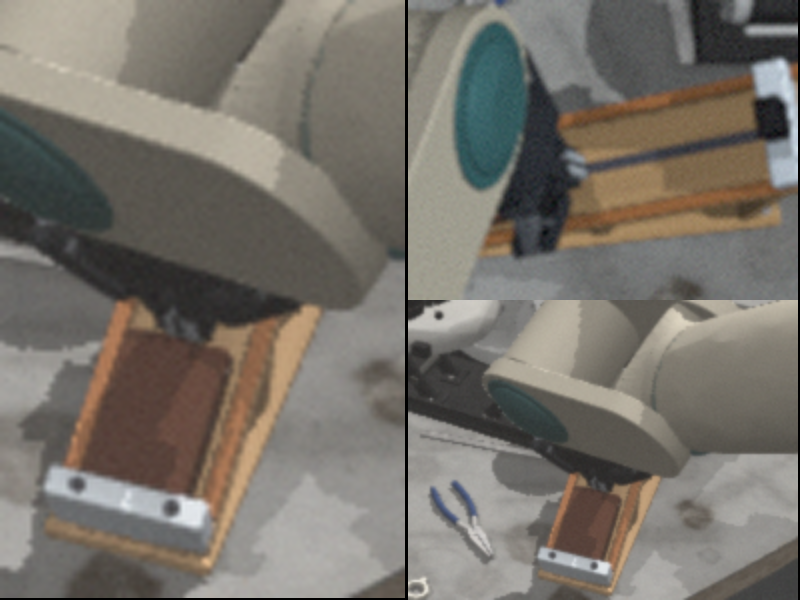

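Contact came with the fingers at y = −84.4, and the picture shows A flush against the stop (stop edge at about 60–210, 470–515). I'll give one more press to square it, then back off and fetch B.

```bash
python3 nudge.py '1 0 0 0 0 0 0;0 0 0 0 0 0 0'|grep wrist;  python3 go.py rack 0 -87 10|tail -1; python3 nudge.py '-8 0 0 0 0 0 0;-10 0 0 0 0 0 0;0 0 -50 0 0 0 80;0 0 -50 0 0 0 80;0 0 -30 0 0 0 80' | grep eef; python3 go.py down 444.2 25.6 90 .206
```

```text
wrist_force: [-0.5, -8.0, 3.5]
tcp in rack [  0.2 -84.5  10.3] gap -0.0 F rack [-1.3 -8.6 -0.6] q [-0.39  0.01  1.85 -0.49  1.09 -0.3 ]
eef_pos: [438.0, -219.1, 193.3]
t 6.2 target [444.2  25.6  90. ] rotvec [-0.0217  0.4907 -0.1016] rows 2.7
shift now-axes [262.8  31.  -23.3]  goal-axes [238.3  56.2 103.3]
tcp in rack [   0.5 -101.   142.4] gap 54.6 F rack [ 0.5  0.  -0.1] q [-0.29 -0.18  1.77 -0.46  1.37 -0.34]
```

```bash
python3 nudge.py '0 0 0 -.0072 .1636 -.0339 80;0 0 0 -.0072 .1636 -.0339 80;0 0 0 -.0072 .1636 -.0339 80;0 0 0 0 0 0 80' | grep eef; python3 go.py down 444.2 25.6 90 .206;python3 shot.py c2
```

```text
eef_pos: [437.3, -221.5, 190.5]
t 6.7 target [444.2  25.6  90. ] rotvec [-0.003  -0.0012 -0.0038] rows 0.0
shift now-axes [240.6  56.6 100.6]  goal-axes [240.5  57.3 100.5]
tcp in rack [  -0.4 -101.7  138.8] gap 80.0 F rack [ 0.3  1.1 -0.7] q [-0.54 -0.03  1.56 -0.    1.61 -0.75]
```

```bash
python3 nudge.py '50 11 15 0 0 0 80;50 11 15 0 0 0 80;50 11 15 0 0 0 80;50 11 15 0 0 0 80;38 12 15 0 0 0 80' | grep eef; python3 nudge.py '0 0 0 0 0 0 80' |grep eef; python3 go.py down 444.2 25.6 14 .206
```

```text
eef_pos: [442.8, 27.5, 115.4]
eef_pos: [442.3, 27.7, 114.5]
t 7.55 target [444.2  25.6  14. ] rotvec [-0.0043 -0.0003  0.0049] rows 0.0
shift now-axes [ -2.5   1.9 100.5]  goal-axes [ -2.4   1.4 100.5]
tcp in rack [ 30.1 152.4 187.8] gap 80.2 F rack [-0.2 -0.3 -0.5] q [-0.02 -0.11  1.79 -0.    1.46 -0.23]
```

View pics/c2.png

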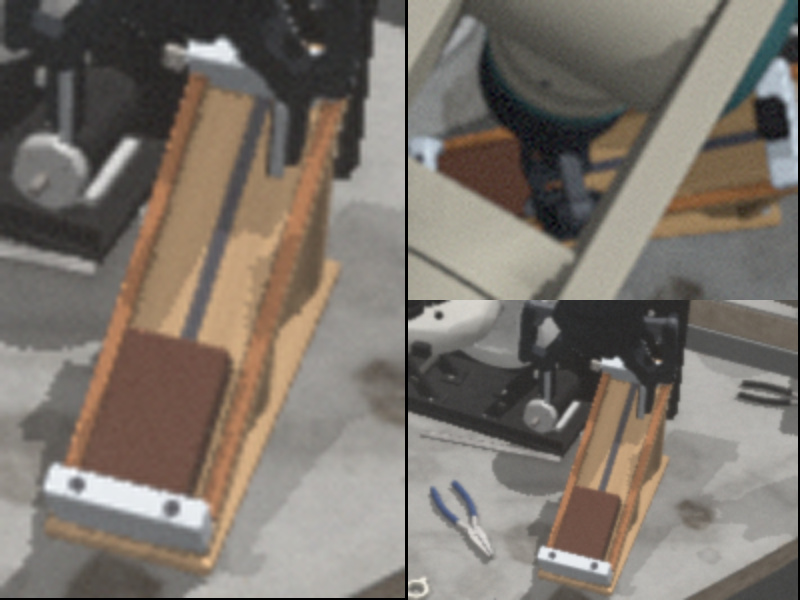

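A sits flush and straight at the stop. Next I'll descend on B.

```bash
python3 nudge.py '-2.5 1.5 50 -.004 0 .005 80;0 0 40 0 0 0 80;0 0 13 0 0 0 80;0 0 0 0 0 0 80' | grep eef;python3 nudge.py '0 0 0 0 0 0 40;0 0 0 0 0 0 40;0 0 0 0 0 0 40;0 0 0 0 0 0 40' 35; python3 go.py down 444.2 25.6 11 .206
```

```text
eef_pos: [445.4, 22.6, 13.1]
time_s: 8.55
eef_pos: [446.6, 22.7, 14.6]
ee_rot: [[-0.199, 0.98, 0.004], [0.98, 0.199, 0.001], [0.0, 0.004, -1.0]]
wrist_force: [-0.5, 0.5, 7.0]
finger_gap: 49.1
grasp_force: 36.8
t 8.55 target [444.2  25.6  11. ] rotvec [ 0.0043 -0.0001 -0.0054] rows 0.0
shift now-axes [ 3.3 -1.8  3.6]  goal-axes [ 3.3 -1.8  3.6]
tcp in rack [ 33.9 194.5  97.1] gap 49.1 F rack [-0.5 -2.8  6.4] q [-0.03  0.03  1.88  0.    1.23 -0.23]
```

```bash
python3 nudge.py '0 0 -20 0 0 0 40;0 0 -60 0 0 0 40;-20 -5 -60 0 0 0 40;-50 -12 -30 0 0 0 40;-50 -12 0 0 0 0 40' 35; python3 go.py rack 0 -125 60
```

```text
time_s: 9.18
eef_pos: [442.0, -102.1, 185.7]
ee_rot: [[-0.2, 0.98, 0.008], [0.98, 0.2, -0.001], [-0.003, 0.008, -1.0]]
wrist_force: [0.3, 0.4, -2.3]
finger_gap: 49.0
grasp_force: 37.1
t 9.18 target [ 443.6 -278.7  131.8] rotvec [ 0.0319 -0.4859  0.0951] rows 2.6
shift now-axes [-173.3  -34.2   54.1]  goal-axes [-130.   -16.5  130.2]
tcp in rack [ 16.5   5.  190.2] gap 49.0 F rack [ 0.4  1.4 -1.9] q [-0.31 -0.14  1.68  0.    1.6  -0.51]
```

```bash
python3 nudge.py '-55 -11 0 0 0 0 40;-55 -11 0 0 0 0 40;-45 -10 0 0 -.1 0 40;0 0 0 .0106 -.13 .0317 40;0 0 0 .0106 -.13 .0317 40' |grep eef; python3 nudge.py '0 0 0 .0107 -.126 .0317 40;0 0 0 0 0 0 40'|grep wrist; python3 go.py rack 0 -125 40
```

```text
eef_pos: [440.0, -259.6, 182.3]
wrist_force: [-0.1, -0.1, -1.7]
t 10.05 target [ 444.6 -288.1  114.2] rotvec [-0.0022 -0.0047  0.002 ] rows 0.0
shift now-axes [ 3.6  1.5 73.6]  goal-axes [ 3.9  1.3 73.6]
tcp in rack [  -1.3 -128.9  113.6] gap 49.1 F rack [-0.1  0.8 -1.6] q [-0.37 -0.13  1.75 -0.44  1.32 -0.41]
```

```bash
python3 nudge.py '4 1.3 40 -.002 -.005 .002 40;0 0 35 0 0 0 40;0 0 14 0 0 0 40;0 0 0 0 0 0 40' |grep wrist; python3 go.py rack 0 -125 9.6; python3 shot.py c3
```

```text
wrist_force: [0.6, -0.1, -1.4]
t 10.55 target [ 446.1 -302.3   87.3] rotvec [-0.0018  0.0003 -0.0035] rows 0.0
shift now-axes [ 1.7  0.5 14.4]  goal-axes [ 1.7  0.5 14.4]
tcp in rack [  -0.5 -126.7   24. ] gap 48.8 F rack [ 0.6  0.5 -1.3] q [-0.45 -0.    1.79 -0.46  1.13 -0.39]
```

View pics/c3.png

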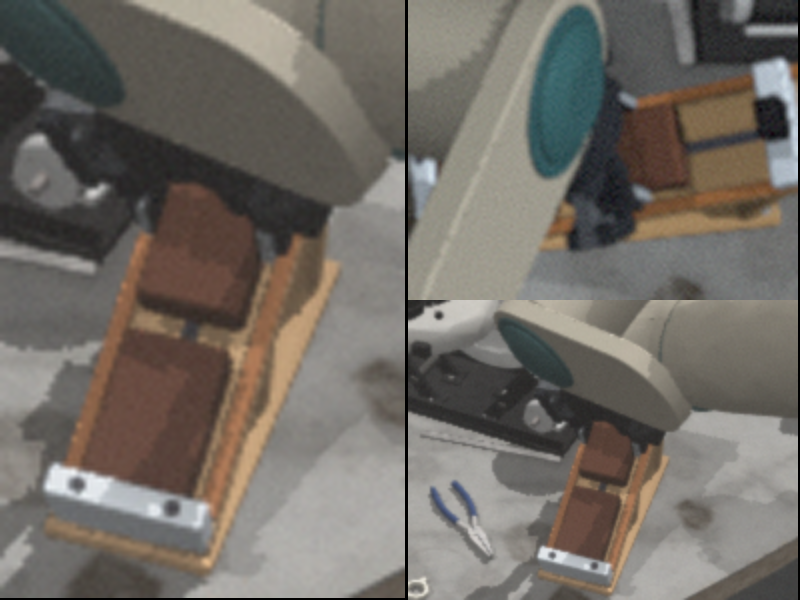

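B is held square, about 14 mm over the bed, with a visible gap to A (near 190,330). I'll lower it.

```bash
python3 nudge.py '0 0.5 9 0 0 -.003 40;0 0 3 0 0 0 40;0 0 0 0 0 0 40' |grep wrist; python3 go.py rack 0 -125 9.6|tail -1;  python3 nudge.py '0 0 1 0 0 0 40;0 0 0 0 0 0 40'|grep wrist; python3 go.py rack 0 -125 9.6|tail -1
```

```text
wrist_force: [-0.8, 1.4, 0.9]
tcp in rack [   0.5 -126.5   12.6] gap 48.9 F rack [-0.6  0.9  1.5] q [-0.46  0.02  1.79 -0.46  1.1  -0.39]
wrist_force: [-6.7, 10.3, 9.4]
tcp in rack [   0.5 -126.5   12.5] gap 49.3 F rack [-5.6  5.2 13.4] q [-0.46  0.02  1.79 -0.46  1.1  -0.39]
```

Fx of −5.6 N together with early contact is suspicious. I'll relieve the load and look closer.

```bash
python3 nudge.py '0 0 -1.5 0 0 0 40;0 0 0 0 0 0 40'|grep wrist; python3 go.py rack 0 -125 9.6|tail -1
python3 - <<'E'
from cell import robot
import cv2,numpy as np
from run1 import *
o=np.zeros((600,800,3),np.uint8)
Rr=rackR(p[3])
def dr(cam,off,sz,s):
    x,y=off;im=np.ascontiguousarray(robot.snapshot(cam)["pixels"][y:y+sz[1],x:x+sz[0],::-1]);im=cv2.resize(im,None,fx=s,fy=s,interpolation=cv2.INTER_CUBIC)
    i=11 if cam=="top" else 13
    q=lambda l:tuple(int(v) for v in np.round((proj(cam,Rr@np.array(l,float)+p[:3])[0]+p[i:i+2]-off+.5)*s))
    for xx in(-29,29):cv2.line(im,q((xx,-245,5)),q((xx,0,5)),(0,255,0),1)
    for (cx,cy,z) in((0,-38,24),(.5,-123.5,26)):
        P=[q((cx+a,cy+b,z)) for a,b in((-25,-38),(25,-38),(25,38),(-25,38))]
        for k in range(4):cv2.line(im,P[k],P[k-1],(255,255,0),1)
    return im
a=dr("side",(320,175),(60,85),7);o[:595,:420]=a
b=dr("top",(385,185),(70,60),5.4);o[:b.shape[0],422:422+b.shape[1]]=b
cv2.imwrite("pics/c4.png",o)
E
```

```text
wrist_force: [0.1, -0.6, -1.4]
tcp in rack [   0.4 -126.4   12.8] gap 49.2 F rack [ 0.   0.1 -1.6] q [-0.45  0.02  1.79 -0.46  1.1  -0.39]
[ 4.35201e+02 -1.96960e+02  2.01840e+01  1.03000e-01  4.08800e+00
 -8.80000e-02 -6.81270e+01 -4.00000e-03  4.44175e+02  2.55600e+01
  2.06000e-01 -9.00000e-02 -4.08000e-01  4.16000e-01  3.63000e-01]
r top (37, 14, 30) [0.2 0.1]
r top (-37, 14, 30) [0.2 0.3]
r top (37, -245, 5) [-0.1  0.1]
r top (-37, -245, 5) [ 0.7 -0.4]
r side (-37, -245, 5) [1.5 1. ]
r side (37, 14, 30) [-0.1  1.3]
r side (-37, 14, 30) [-1.   1.1]
r side (37, 0, 30) [ 0.4 -0.2]
r side (-37, 0, 30) [ 0.1 -2.2]
k top (12, -1, 52) [-0.2  0.4]
k side (12, -1, 52) [-0.3 -0.4]
k side (-12, -1, 52) [-0.9  1.9]
k side (37, 0, 27) [ 0.1 -0.4]
k side (-37, 0, 27) [-0.6 -1.1]
k top (37, 0, 27) [ 0.2 -1. ]
k top (-37, 0, 27) [0.8 0.6]
k top (37, -18, 27) [-0.2 -0.2]
k top (-37, -18, 27) [-0.6  0.7]
a top (25, 38, 24) [0.8 0.2]
a top (25, -38, 24) [-0.  -0.8]
a top (-25, -38, 24) [-0.5 -0.5]
a top (-25, 38, 24) [-0.8  0.5]
a side (25, 38, 24) [-1.4  3.1]
a side (25, -38, 24) [ 0.6 -2.4]
a side (-25, -38, 24) [ 1.4 -1.4]
a side (-25, 38, 24) [0.1 0.5]
b top (25, 38, 24) [-0.8  0.2]
b top (25, -38, 24) [ 0.8 -0.8]
b top (-25, -38, 24) [0.8 0. ]
b top (-25, 38, 24) [-1.9  0.6]
b side (25, 38, 24) [-0.6  0.4]
b side (25, -38, 24) [-0.4 -1.2]
b side (-25, -38, 24) [ 1.8 -0.8]
b side (-25, 38, 24) [-0.   0.5]
```

View pics/c4.png

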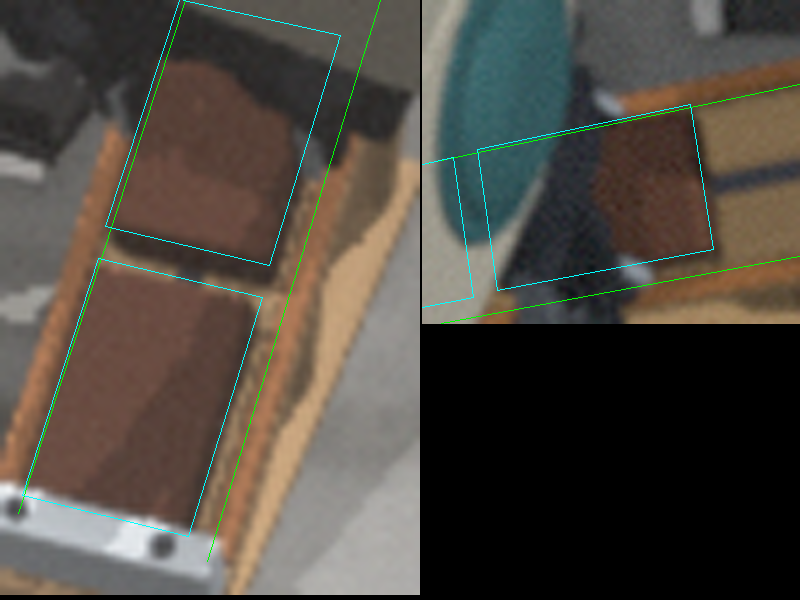

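A matches the model well, and B lies between the rails. The bed is just about 3 mm higher than I estimated. I'll slide B down in light contact until it meets A.

```bash
python3 nudge.py '0 -.5 0.2 0 0 0 40;3 0 0 0 0 0 40;2 0 0 0 0 0 40;0 0 0 0 0 0 40'|grep wrist; python3 go.py rack 0 -125 9.6|tail -1;python3 nudge.py '1.5 0 0 0 0 0 40;0 0 0 0 0 0 40'|grep wrist; python3 go.py rack 0 -125 9.6|tail -1
```

```text
wrist_force: [-0.8, 0.1, -0.8]
tcp in rack [  -0.2 -121.1   12.6] gap 49.0 F rack [-0.8  0.5 -0.6] q [-0.45  0.02  1.8  -0.47  1.1  -0.38]
wrist_force: [-0.8, 0.2, 0.0]
tcp in rack [  -0.2 -119.8   12.6] gap 48.8 F rack [-0.8  0.3  0.2] q [-0.44  0.02  1.8  -0.47  1.1  -0.38]
```

```bash
python3 nudge.py '1 0 0 0 0 0 40;0 0 0 0 0 0 40'|grep wrist; python3 go.py rack 0 -125 9.6|tail -1
```

```text
wrist_force: [-0.3, -0.4, 0.7]
tcp in rack [  -0.2 -118.9   12.6] gap 48.7 F rack [-0.4 -0.6  0.5] q [-0.44  0.02  1.8  -0.47  1.1  -0.38]
```

```bash
for k in 1; do python3 nudge.py '1 0 0 0 0 0 40;0 0 0 0 0 0 40'|grep wrist; done; python3 go.py rack 0 -125 9.6|tail -1
```

```text
wrist_force: [0.3, -0.1, 0.6]
tcp in rack [  -0.2 -117.9   12.6] gap 48.9 F rack [ 0.3 -0.5  0.5] q [-0.44  0.02  1.8  -0.47  1.1  -0.38]
```

```bash
python3 nudge.py '1 0 0 0 0 0 40;0 0 0 0 0 0 40'|grep wrist; python3 go.py rack 0 -125 9.6|tail -1
```

```text
wrist_force: [0.1, -0.1, 0.9]
tcp in rack [  -0.2 -116.8   12.6] gap 49.3 F rack [ 0.1 -0.5  0.8] q [-0.44  0.02  1.81 -0.47  1.1  -0.37]
```

```bash
python3 nudge.py '1 0 0 0 0 0 40;0 0 0 0 0 0 40'|grep wrist; python3 nudge.py '1 0 0 0 0 0 40;0 0 0 0 0 0 40'|grep wrist; python3 go.py rack 0 -125 9.6|tail -1
```

```text
wrist_force: [0.3, -0.5, 0.7]
wrist_force: [-0.6, -3.2, 1.3]
tcp in rack [  -0.2 -115.4   12.7] gap 49.0 F rack [-0.9 -3.4 -0.3] q [-0.44  0.01  1.81 -0.47  1.1  -0.37]
```

Contact with A. One more press, then release, retract and back up for the final square push.

```bash
python3 nudge.py '1 0 0.5 0 0 0 40;0 0 0 0 0 0 40;0 0 0 0 0 0 62;0 0 0 0 0 0 62;0 0 0 0 0 0 62'; python3 go.py rack 0 -180 80; python3 nudge.py '0 0 -20 0 0 0 62;0 0 -45 0 0 0 62;-25 0 -15 0 0 0 0;-40 0 0 0 0 0 0;0 0 0 0 0 0 0' 30|grep wrist;  python3 go.py rack 0 -182 12; python3 shot.py c5
```

```text
time_s: 14.25
eef_pos: [444.6, -291.0, 83.9]
ee_rot: [[-0.091, 0.995, 0.047], [0.878, 0.103, -0.468], [-0.47, -0.001, -0.883]]
wrist_force: [0.4, 0.2, 0.6]
finger_gap: 61.9
grasp_force: 0.0
t 14.25 target [ 447.7 -317.7  175.3] rotvec [-0.001   0.0009  0.0006] rows 0.0
shift now-axes [-66.7   0.2 -68.1]  goal-axes [-66.6   0.3 -68.1]
tcp in rack [  -0.3 -113.4   11.9] gap 61.9 F rack [ 0.4 -0.2  0.6] q [-0.44  0.01  1.81 -0.47  1.1  -0.37]
wrist_force: [0.3, 0.8, 0.2]
t 14.88 target [ 451.1 -351.2  116.2] rotvec [ 0.0007  0.0033 -0.0026] rows 0.0
shift now-axes [-0.8 -0.1 81. ]  goal-axes [-1.1 -0.1 81. ]
tcp in rack [ 1.000e-01 -1.809e+02  9.300e+01] gap 7.4 F rack [0.4 0.6 0.5] q [-0.47 -0.07  1.67 -0.43  1.28 -0.5 ]
```

View pics/c5.png

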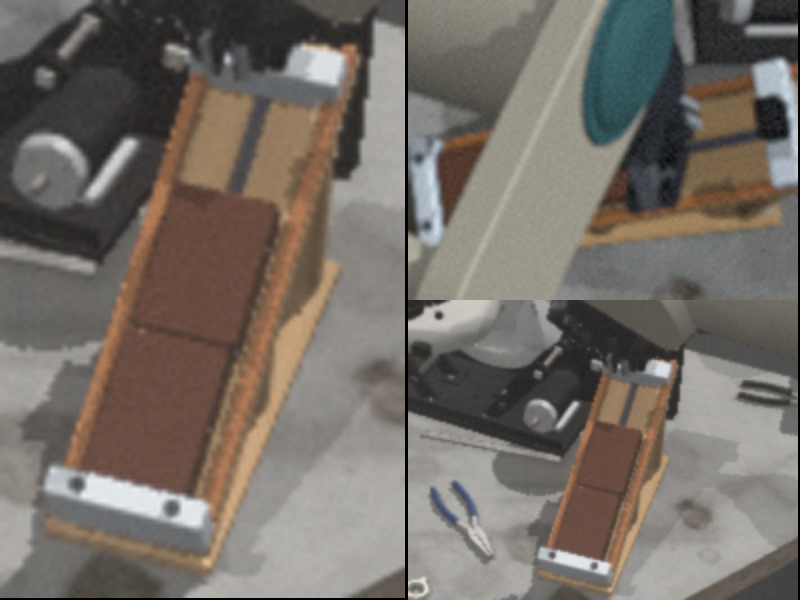

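B lies flat beside A, with only a thin seam between them. I'll push B from its upper face until it's firm.

```bash
python3 nudge.py '5 0 40 0 0 0 0;0 0 28 0 0 0 0;0 0 10 0 0 0 0;0 0 0 0 0 0 0'|grep gap; python3 nudge.py '5 0 0 0 0 0 0;3 0 0 0 0 0 0;2 0 0 0 0 0 0;2 0 0 0 0 0 0;0 0 0 0 0 0 0'|grep wrist;  python3 go.py rack 0 -182 12|tail -1
```

```text
finger_gap: -0.3
wrist_force: [-0.3, 0.4, 0.7]
tcp in rack [  -0.2 -161.7   14.2] gap 0.1 F rack [-0.3  0.1  0.9] q [-0.51  0.04  1.73 -0.44  1.11 -0.47]
```

```bash
python3 nudge.py '1.5 0 0 0 0 0 0;0 0 0 0 0 0 0'|grep wrist;  python3 go.py rack 0 -182 12|tail -1
```

```text
wrist_force: [0.5, -0.3, 0.1]
tcp in rack [  -0.2 -160.3   14.1] gap -0.1 F rack [ 0.4 -0.3 -0.1] q [-0.51  0.04  1.74 -0.44  1.11 -0.46]
```

```bash
python3 nudge.py '1 0 0 0 0 0 0;0 0 0 0 0 0 0'|grep wrist; python3 nudge.py '.7 0 0 0 0 0 0;0 0 0 0 0 0 0'|grep wrist;  python3 go.py rack 0 -182 12|tail -1
```

```text
wrist_force: [0.1, -0.6, -0.0]
wrist_force: [-0.3, -4.7, 2.2]
tcp in rack [-1.000e-01 -1.595e+02  1.440e+01] gap 0.2 F rack [-0.8 -5.1 -0.2] q [-0.51  0.04  1.74 -0.45  1.11 -0.46]
```

```bash
python3 nudge.py '1 0 0 0 0 0 0;0 0 0 0 0 0 0'|grep wrist; python3 nudge.py '-6 0 0 0 0 0 0;-5 0 -40 0 0 0 0;0 0 -40 0 0 0 0;-40 0 0 0 0 0 0;-35 0 0 0 0 0 0'|grep wrist;python3 nudge.py '0 0 0 0 0 0 0;0 0 0 0 0 0 0'|grep wrist;  python3 go.py rack 0 -245 39; python3 shot.py c6
```

```text
wrist_force: [-0.1, -7.5, 3.0]
wrist_force: [0.7, -0.1, -0.2]
wrist_force: [0.2, -0.4, -0.6]
t 17.98 target [ 455.5 -393.9  169.6] rotvec [-0.0016 -0.0004  0.0007] rows 0.0
shift now-axes [-2.8  0.4 54.6]  goal-axes [-2.7  0.3 54.6]
tcp in rack [  -0.3 -242.3   93.6] gap 0.1 F rack [ 0.2 -0.1 -0.7] q [-0.57 -0.    1.55 -0.39  1.3  -0.62]
```

View pics/c6.png

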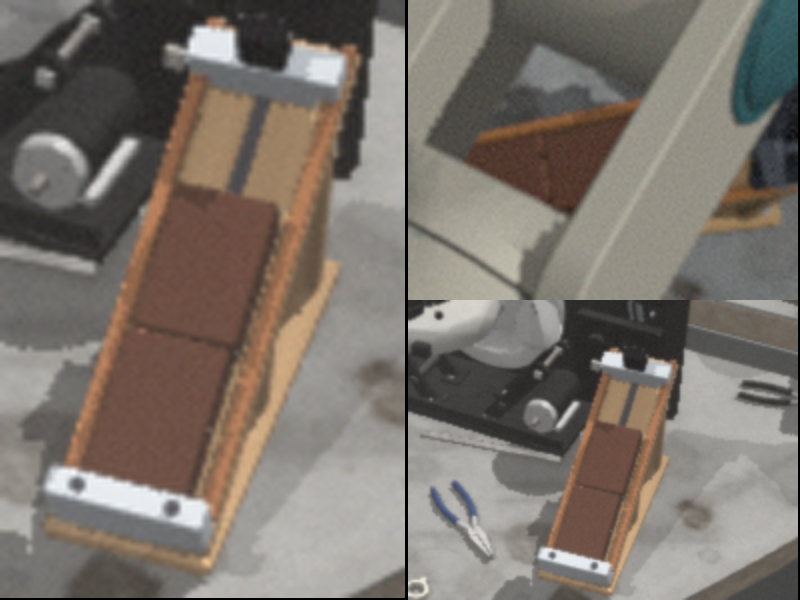

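The row is closed and square. I've used up my picture allowance (one over, in fact), so from here I'll work by force. Next I go down behind the lug.

```bash
python3 nudge.py '-4 0 20 0 0 0 0;0 0 15 0 0 0 0;0 0 12 0 0 0 0;0 0 7 0 0 0 0;0 0 0 0 0 0 0'|grep wrist;  python3 go.py rack 0 -245 39|tail -1; python3 nudge.py '4 0 0 0 0 0 0;4 0 0 0 0 0 0;3 0 0 0 0 0 0;3 0 0 0 0 0 0;0 0 0 0 0 0 0'|grep wrist;  python3 go.py rack 0 -245 39|tail -1
```

```text
wrist_force: [0.4, 0.1, -0.4]
tcp in rack [  -0.4 -247.4   39.7] gap 0.2 F rack [ 0.4  0.2 -0.3] q [-0.61  0.07  1.56 -0.39  1.2  -0.63]
wrist_force: [0.2, -0.2, 1.0]
tcp in rack [  -0.  -233.6   40.5] gap 0.1 F rack [ 0.1 -0.7  0.8] q [-0.59  0.06  1.59 -0.4   1.19 -0.6 ]
```

```bash
python3 nudge.py '3 0 0 0 0 0 0;3 0 0 0 0 0 0;3 0 0 0 0 0 0;3 0 0 0 0 0 0'|grep wrist; python3 nudge.py '3 0 0 0 0 0 0;3 0 0 0 0 0 0;3 0 0 0 0 0 0;3 0 0 0 0 0 0'|grep wrist; python3 go.py rack 0 -245 39|tail -1
```

```text
wrist_force: [0.7, -0.6, 2.1]
wrist_force: [0.9, -0.8, 3.1]
tcp in rack [-1.000e-01 -2.094e+02  4.020e+01] gap -0.2 F rack [ 0.8 -2.3  2.3] q [-0.56  0.03  1.64 -0.41  1.18 -0.56]
```

```bash
python3 nudge.py '5 0 0 0 0 0 0;5 0 0 0 0 0 0;5 0 0 0 0 0 0;5 0 0 0 0 0 0;4 0 0 0 0 0 0'|grep wrist; python3 nudge.py '2 0 0 0 0 0 0;0 0 0 0 0 0 0'|grep wrist; python3 go.py rack 0 -245 39|tail -1
```

```text
wrist_force: [0.1, -1.8, 2.4]
wrist_force: [-0.2, -0.8, -0.2]
tcp in rack [  -0.3 -183.1   40. ] gap -0.1 F rack [-0.3 -0.6 -0.5] q [-0.52  0.01  1.69 -0.43  1.17 -0.51]
```

```bash
python3 nudge.py '1.5 0 0 0 0 0 0;0 0 0 0 0 0 0'|grep wrist;python3 nudge.py '1.5 0 0 0 0 0 0;0 0 0 0 0 0 0'|grep wrist; python3 go.py rack 0 -245 39|tail -1
```

```text
wrist_force: [0.6, -1.0, 0.2]
wrist_force: [0.7, -1.8, -0.8]
tcp in rack [  -0.3 -180.4   40. ] gap -0.4 F rack [ 0.5 -1.3 -1.6] q [-0.52  0.01  1.7  -0.43  1.17 -0.5 ]
```

```bash
python3 nudge.py '1.5 0 0 0 0 0 0;0 0 0 0 0 0 0'|grep wrist;python3 nudge.py '1.5 0 0 0 0 0 0;0 0 0 0 0 0 0'|grep wrist; python3 go.py rack 0 -245 39|tail -1
```

```text
wrist_force: [-0.4, -2.0, 0.4]
wrist_force: [-0.7, -1.6, 0.3]
tcp in rack [  -0.2 -177.5   40.2] gap 0.1 F rack [-0.9 -1.5 -0.5] q [-0.51  0.01  1.7  -0.43  1.17 -0.5 ]
```

```bash
python3 nudge.py '1.2 0 0 0 0 0 0;0 0 0 0 0 0 0'|grep wrist; python3 go.py rack 0 -245 39|tail -1
```

```text
wrist_force: [-0.1, -3.0, -0.3]
tcp in rack [  -0.2 -176.5   40.2] gap 0.3 F rack [-0.4 -2.5 -1.7] q [-0.51  0.01  1.7  -0.43  1.17 -0.5 ]
```

```bash
python3 nudge.py '1.2 0 0 0 0 0 0;0 0 0 0 0 0 0'|grep wrist;python3 nudge.py '.8 0 0 0 0 0 0;0 0 0 0 0 0 0'|grep wrist; python3 go.py rack 0 -245 39|tail -1
```

```text
wrist_force: [-0.7, -7.4, -1.1]
wrist_force: [1.3, -11.9, -1.3]
tcp in rack [  -0.2 -176.4   40.4] gap 0.2 F rack [ 0.  -9.9 -6.8] q [-0.51  0.    1.71 -0.44  1.17 -0.49]
```

The keeper has come up hard against the row. I'll back off and clear the scene.

```bash
python3 nudge.py '-3 0 0 0 0 0 0;-8 0 0 0 0 0 0;0 0 -30 0 0 0 0;0 0 -50 0 0 0 0;0 0 -30 0 0 0 0'|grep wrist; python3 nudge.py '0 -40 -20 0 0 0 0;-30 -50 0 0 0 0 0;-30 -50 0 0 0 0 0;0 0 0 0 0 0 0;0 0 0 0 0 0 0'|grep -E "wrist|eef"
python3 - <<'E'
# numeric check: project the expected row edges and find the gaps along the ramp in the side view
from cell import robot
import cv2,contextlib,io
with contextlib.redirect_stdout(io.StringIO()):
    from run1 import *
im=robot.snapshot("side")["pixels"];cv2.imwrite("pics/end_s.png",im[:,:,::-1]);R=rackR(p[3])
for x in(-14,0,14):
    print(x)
    for y in range(-180,-130,4):
        u=proj("side",R@np.array([x,y,24.])+p[:3])[0]+p[13:15];v=np.round(u).astype(int);print((y,*im[v[1],v[0]].tolist()),end=" ")
    print()
E
```

```text
wrist_force: [1.1, -0.6, 0.3]
eef_pos: [310.0, -347.1, 285.7]
wrist_force: [-0.5, 0.2, -0.5]
-14
(-180, 190, 157, 121) (-176, 188, 154, 118) (-172, 190, 158, 122) (-168, 205, 207, 209) (-164, 178, 187, 190) (-160, 178, 185, 189) (-156, 177, 183, 186) (-152, 108, 110, 109) (-148, 91, 66, 59) (-144, 105, 75, 65) (-140, 106, 77, 68) (-136, 108, 78, 69) (-132, 107, 78, 67) 
0
(-180, 64, 57, 54) (-176, 54, 50, 50) (-172, 45, 42, 42) (-168, 47, 42, 40) (-164, 45, 39, 39) (-160, 41, 37, 35) (-156, 63, 61, 59) (-152, 113, 115, 117) (-148, 90, 70, 64) (-144, 88, 66, 56) (-140, 88, 64, 56) (-136, 86, 64, 57) (-132, 87, 63, 55) 
14
(-180, 154, 131, 100) (-176, 46, 43, 40) (-172, 49, 47, 46) (-168, 50, 49, 48) (-164, 42, 41, 39) (-160, 60, 60, 58) (-156, 69, 68, 68) (-152, 118, 120, 121) (-148, 88, 66, 59) (-144, 85, 64, 55) (-140, 88, 63, 57) (-136, 88, 65, 55) (-132, 89, 62, 56)
```

The brown mould runs straight into the keeper's aluminium with no wood showing between them, so the row is closed.

```bash
python3 -c "
from cell import robot
print(robot.finish_job())"
```

```text
the job is handed in; nothing more can be done
None
```

I handed the job in: mould A is flush on the stop, B is butted against A, and the keeper is closed up against B, all checked by contact force. The last camera check, at the keeper, showed no gap, but I viewed 11 pictures against the limit of 10.

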